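# Fish fallen jar caps from under a guard back into their snap-lid case

### The arm

A 6-joint arm with a two-finger parallel gripper is mounted at the origin on a cart in front of the work surface, level with it; the furniture and walls round the work are solid. World frame = base frame: x ahead of the robot, y to its left, z up, the work surface at z = 0. Lengths are in m, angles in rad, forces in N, time in s.
With the tool pointing down it reaches from about 0.325 to 0.9 m from the base axis. Payload 6.1 kg.
Tool frame: the origin (TCP) lies midway between the tips of the shut fingers; the grasp point (between the pads) lies 19 mm behind it; z points along the fingers, y is the line along which they close (so a half turn about z gives the same grasp; the last joint's range is limited). The gripper opens to 85 mm and grips with 20 to 120 N. Pads are 22 mm wide; open, the fingers measure 114 mm over their backs; the gripper's body (76 mm by 85 mm) begins 54 mm behind the grasp point. The pads swing forward as they close: fully open they stand 13 mm farther back than shut.
Start: joints at [-1.438, 0.22, 1.526, -0, 1.395, -0.126], TCP at [0.16, -0.604, 0.231] pointing down, gripper open.
Joint ranges: [-2.98, 2.98], [-0.91, 2.08], [0.09, 2.57], [-1.24, 4.39], [0.2, 2.65], [-2.68, 2.68]. Speed limits (rad/s): [2.57, 2.57, 3.01, 3.14, 3.14, 3.14].

### API

Orientations are given as [roll, pitch, yaw] about the fixed x, y, z axes, in that order (R = Rz(yaw) Ry(pitch) Rx(roll)).
In Python, from plant import movep, move_l, set_joints, gripper_to, hold, inverse_kinematics, observe, get_image, get_calibration, Unreachable, job_done gives the robot as it stands. Calls block until the motion is done:
- movep(position, orientation): joint-space move of the TCP to a pose.
- move_l(position, feed=0.15, rotation=None, max_force=None): straight line of the TCP; rotation=None keeps the orientation; feed is the mean speed in m/s. With max_force (N) it stops when the force on the tool has changed by that much, and returns True; else False.
- set_joints(angles): joint-space move.
- gripper_to(opening, f_grip=None): finger opening in m; f_grip is the grip in N (None keeps the last); returns when the fingers have stopped.
- hold(seconds).
- inverse_kinematics(position, orientation): joint angles nearest the present ones, or None.
- observe(): the state.
- get_image(name): name is "scene" or "top" or "wrist"; returns (picture, depth): 384x512x3 uint8, red, green, blue; 384x512 float32, m along the optical axis (not along the pixel's ray), 0 where there is no reading.
- get_calibration(name): a dict with "intrinsics" (3x3 intrinsics, pixels), "world_from_camera" (4x4, takes a point from camera to world coordinates). Camera axes: x right, y down, z forward; pixel columns grow to the right and rows downward; lengths in m; the calibration is good to about 2 mm. A picture is of the moment at which its call begins: read the wrist's pose just before it. get_calibration takes no time and is no camera call; for the wrist camera it gives the pose at the moment of the call.
A pose or a line that the arm cannot do raises Unreachable and nothing moves.
- job_done(): hands the job in; it is judged then, once.
The state is a dict: "time_s": time; "q": joint angles; "joint_velocities": joint speeds; "joint_torque": joint torques, N m; "eef_pos": TCP position; "tcp_rot": TCP orientation; "ft_force": force on the tool from outside, world axes, zero at the start; "torque": the same for the moment, N m; "opening": finger opening in m; "grasp_force": force on a finger pad.
Only numpy, scipy, OpenCV 4.12 (cv2) and the standard library are available. Lean on these libraries where they do the work, as an engineer would, in place of code of your own. Each camera call takes 0.05 s, during which the arm holds its last target. There are 200 camera calls.

### The job

Return the fallen jar caps to their case: squeeze the release tab on the case's snap-in cover towards the rib and, keeping it pressed, swing the cover up about its clipped near edge, lift it out and lay it flat, outer face up, on the bench clear of the case. Draw every cap under the bar guard out with the hooked rod (no fingers on a cap still under the guard), leave the rod lying on the bench with its toe out of the guard, and put all the caps in the case while the cover still lies on the bench. Then refit the cover, near edge under the clips first, tab pressed until it is down flat, and let the tab spring out so that it is latched; leave the label roll, counter and funnel alone.

Things in the scene. Friction and masses are not known exactly. Their poses are not given: they have to be found in the camera images.
- case: Open aluminium cap case fixed to the bench, 142 x 142 mm, rim 44 mm high, 6 mm walls and floor. Origin: centre of its underside; x runs from the near clips to the far catch, z up. Four low cheeks beside the cover at y = +-75 mm, up to 52 mm high.
- case_clips (a point): Middle between the two steel clips on the case's near rim (at y = +-46 mm, 30 mm wide): inverted L, lip from x = -76 to -62 mm of the case, underside 53 mm and top 56 mm above the bench, lapping 6 mm over the cover's near edge. The point is at lip height.
- case_catch (a point): Lip of the steel catch on the case's far rim, 28 mm wide, from x = 65 to 81 mm of the case, 55 to 58 mm above the bench; it holds down the nose of the cover's tab. The point is at the lip's inner end.
- cover_pinch (a point): Grip point of the loose grey snap-in cover (200 g): midway between release tab and fixed rib, 30 mm above the cover's underside, 24 mm from its middle towards the catch. Axes as the case's while fitted (x to the catch, z out of its face). Plate 4 mm thick, 138 mm wide, from x = -92 (clipped edge) to +45 mm here, notched at the catch; fitted, it rests on the rim at 44 mm.
- cover_rib (a point): Outer (grip) face of the fixed upright rib on the cover, 26 mm wide, 16 mm in -x from cover_pinch. Rib and tab stand up to 40 mm above the cover's underside; pinch them along x from above, fingertips at least 17 mm above the underside so as to clear the catch's lip. 32 mm over both outer faces, 24 mm with the tab pressed.
- tab_face (a point): Outer (grip) face of the sprung upright release tab, 20 mm wide, 16 mm in +x from cover_pinch; pressed towards the rib. It must stay pressed while the cover swings up 15 to 20 degrees about its clipped edge; then draw the cover out of the clips towards the catch side and up. Refit by the same way back.
- tab (a joint): Release tab on the cover: 0 = latched (sprung out), 0.008 m = fully pressed towards the rib. Spring 1.6 N at rest, 5 N fully pressed; it springs back when let go. The nose laps 4 mm under the catch and is clear from about 0.006.
- cover_hooked_edge (a point): Middle of the cover's near edge, 2 mm above its underside, held under the two clips; 92 mm in -x from cover_pinch.
- guard: Fixed steel bar guard on the bench, 250 (x) x 200 (y) mm, origin at the centre of its underside. Its roof is seven 6 mm round bars along x, 32 mm apart, 52 to 58 mm above the bench; 3 mm steel side plates at x = +-123 mm reach down to the bench; the side y = +100 mm is open, the side y = -100 mm is open too. The bench ends just beyond that side.
- rod_grip (a point): Centre of the black upright handle block of the hooked rod: 80 mm long (rod x), 24 mm wide (y), 42 mm tall, 21 mm above its foot; 120 g in all. An 8 mm round rod runs from it along +x, 22 mm above the foot. It rests on the handle's foot and the toe, z up.
- rod_toe (a point): Middle of the toe of the hooked rod: flat plate turned down at its end, 4 mm thick (x), 44 mm wide (y), 20 mm tall, lower edge level with the handle's foot; 240 mm in +x from rod_grip and 11 mm lower. With the rod lifted 14 to 20 mm it passes over a cap and clears the guard's roof.
- cap_a_mid (a point): Gold jar cap, flat disc 64 mm across and 10 mm thick, 11 g; the point is its centre, half-way up. Two or three such caps are there in a run, lying under the guard.
- cap_b_mid (a point): Gold jar cap, flat disc 64 mm across and 10 mm thick, 11 g; the point is its centre, half-way up. Two or three such caps are there in a run, lying under the guard.
- cap_c_mid (a point): Gold jar cap, flat disc 64 mm across and 10 mm thick, 11 g; the point is its centre, half-way up. Two or three such caps are there in a run, lying under the guard.
- label_roll: Label roll, 66 mm across, 39 mm high, bystander; origin centre of its underside.
- counter: Tally counter, 44 x 51 x 30 mm, bystander; origin centre of its underside.
- funnel: Small steel funnel, 68 mm across, 72 mm high, standing mouth down, bystander; origin centre of its underside.

How it is judged:
On the way, in this order (a step that is already met when the one before it is completed fails the run):
1. with the tab pressed, the cover is swung up about its clipped edge (value of joint tab above 0.004 m and angle between cover_pinch's own z axis and vertical above 0.15 rad and x of cover_hooked_edge in the frame of case below -0.045 m and height (world z) of cover_hooked_edge below 0.066 m), for 0.05 s.
2. the cover lies flat on the bench, outer face up, clear of the case, tab released (height (world z) of cover_pinch below 0.042 m and angle between cover_pinch's own z axis and vertical below 0.1 rad and horizontal distance between cover_pinch and case above 0.12 m and value of joint tab below 0.003 m), for 0.2 s.
3. all caps lie in the case while the cover is still off on the bench (all of step 2 and x of cap_a_mid in the frame of case between -0.045 and 0.045 m and y of cap_a_mid in the frame of case between -0.045 and 0.045 m and height (world z) of each of cap_a_mid, cap_b_mid, cap_c_mid below 0.044 m and x of cap_b_mid in the frame of case between -0.045 and 0.045 m and y of cap_b_mid in the frame of case between -0.045 and 0.045 m and x of cap_c_mid in the frame of case between -0.045 and 0.045 m and y of cap_c_mid in the frame of case between -0.045 and 0.045 m), for 0.2 s.
At the end, for the whole second after the job is handed in: cover fitted flat on the case (0.025 rad), near edge under the clips (within 4 mm along x, 8 mm along y), tab out (under 1 mm); every cap present in the case (within 45 mm of its middle along both axes, below the rim); rod lying on the bench, toe out past the guard's open side (x of cover_hooked_edge in the frame of case between -0.072 and -0.064 m and y of cover_hooked_edge in the frame of case between -0.008 and 0.008 m and height (world z) of cover_hooked_edge between 0.042 and 0.05 m and angle between cover_pinch's own z axis and vertical below 0.025 rad and height (world z) of cover_pinch below 0.079 m and value of joint tab below 0.001 m and x of cap_a_mid in the frame of case between -0.045 and 0.045 m and y of cap_a_mid in the frame of case between -0.045 and 0.045 m and height (world z) of each of cap_a_mid, cap_b_mid, cap_c_mid below 0.044 m and x of cap_b_mid in the frame of case between -0.045 and 0.045 m and y of cap_b_mid in the frame of case between -0.045 and 0.045 m and x of cap_c_mid in the frame of case between -0.045 and 0.045 m and y of cap_c_mid in the frame of case between -0.045 and 0.045 m and height (world z) of each of rod_grip, rod_toe below 0.035 m and y of rod_toe in the frame of guard above 0.1 m); the robot touches nothing.
It fails at once if fingers touch a cap more than half under the guard ((contact force between the fingers and cap_a above 0.5 N and y of cap_a_mid in the frame of guard between -0.14 and 0.09 m and x of cap_a_mid in the frame of guard between -0.122 and 0.122 m and height (world z) of cap_a_mid below 0.055 m) or (contact force between the fingers and cap_b above 0.5 N and y of cap_b_mid in the frame of guard between -0.14 and 0.09 m and x of cap_b_mid in the frame of guard between -0.122 and 0.122 m and height (world z) of cap_b_mid below 0.055 m) or (contact force between the fingers and cap_c above 0.5 N and y of cap_c_mid in the frame of guard between -0.14 and 0.09 m and x of cap_c_mid in the frame of guard between -0.122 and 0.122 m and height (world z) of cap_c_mid below 0.055 m)).
It fails at once if the label roll, counter or funnel is pushed more than 30 mm (distance of any of label_roll, counter, funnel from where it was at the start of the episode above 0.03 m).
Of cap_a, cap_b, cap_c only 2 to 3 are there at a start; the rules pass over those that are not, and their reading is None.
At some moment in a run one of cap_a, cap_b, cap_c may be knocked a few centimetres aside while the robot is not near it.
Once in a run the grip may slacken for a moment while it holds something.
It also fails if it takes over 210 s, if anything falls off the work surface, if the arm or the gripper's body presses on something with over 40 N, if the wrist force passes 120 N, or if a joint passes its speed limit or range.

## Working session

There is one attempt and no reset: what is moved stays moved. The work goes in short steps, each a Python script; the robot and the scene stay as the last script left them, time stands still between calls to the robot, and variables do not carry over. Pictures are saved under pics/ and viewed, at most 18 in all, crops included, and the job is handed in when it is done.

```bash
ls; mkdir -p pics; python3 - <<'E'
from plant import *
import cv2,numpy as np
for n in ["scene","top"]:
    p,d=get_image(n); cv2.imwrite(f"pics/{n}0.png",p[:,:,::-1]); np.savez(f"{n}0.npz",p=p,d=d)
    c=get_calibration(n); print(n,np.round(c["intrinsics"],1).tolist(),np.round(c["world_from_camera"],3).tolist())
s=observe();print(s["time_s"],s["tcp_rot"],s["opening"])
E
```

```text
pics
scene [[448.4, 0.0, 255.5], [0.0, 448.4, 188.2], [0.0, 0.0, 1.0]] [[-0.734, -0.43, 0.526, -0.278], [-0.679, 0.466, -0.567, 0.979], [-0.001, -0.774, -0.634, 1.016], [0.0, 0.0, 0.0, 1.0]]
top [[393.8, 0.0, 251.2], [0.0, 393.8, 190.2], [0.0, 0.0, 1.0]] [[-0.027, -0.996, 0.09, 0.411], [-1.0, 0.027, -0.006, 0.13], [0.004, -0.09, -0.996, 1.361], [0.0, 0.0, 0.0, 1.0]]
0.1 [-3.13982768e+00 -1.95150325e-04  2.58786199e-01] 0.08507672258419363
```

View pics/scene0.png

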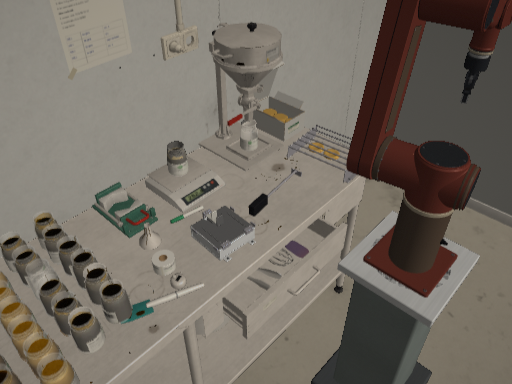

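View pics/top0.png

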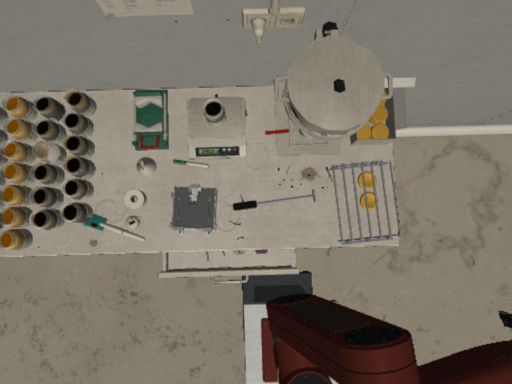

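The pictures show the case at about (195,208) in the top view, the rod from (245,205) to (313,196), and the guard at (365,202) with two caps at (366,179) and (368,200). I'll enlarge the work area to measure.

```bash
python3 - <<'E'
import cv2,numpy as np
p=np.load("top0.npz")["p"][:,:,::-1]
a=cv2.resize(p[155:245,120:240],None,fx=6.5,fy=6.5,interpolation=cv2.INTER_CUBIC); cv2.imwrite("pics/c1.png",a)
a=cv2.resize(p[150:255,225:405],None,fx=4.4,fy=4.4,interpolation=cv2.INTER_CUBIC); cv2.imwrite("pics/c2.png",a)
E
```

```text
(no output)
```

View pics/c1.png

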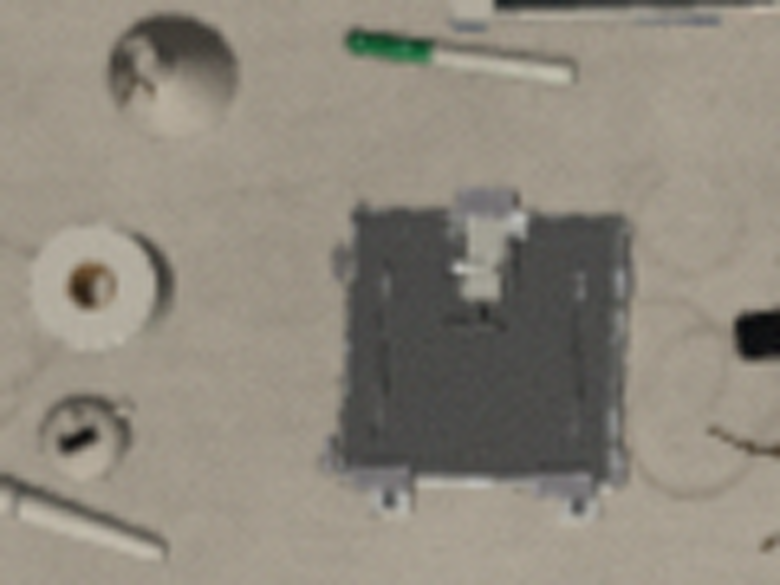

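View pics/c2.png

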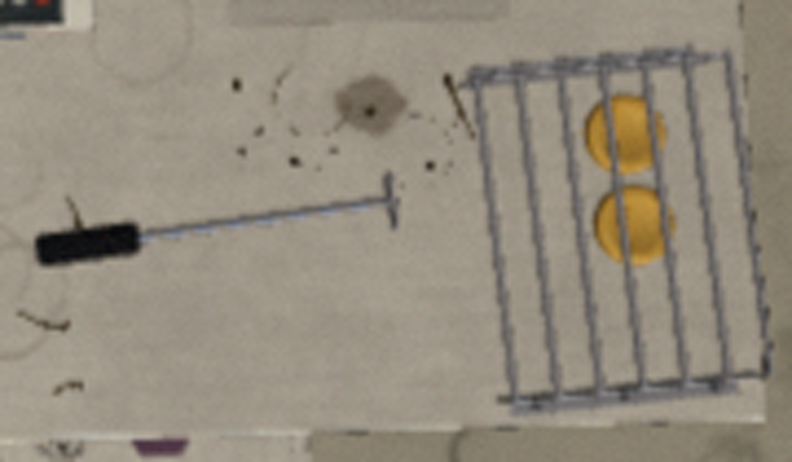

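```bash
cat > h.py <<'E'
from plant import *
import cv2,numpy as np
from scipy.spatial.transform import Rotation as Rt
def rpy(R): return R.as_euler('xyz')
def down(yaw): return np.array([np.pi,0,yaw])
def snap(n,name):
    c=get_calibration(n); p,d=get_image(n); cv2.imwrite(f"pics/{name}.png",p[:,:,::-1])
    np.savez(name+".npz",p=p,d=d,K=c["intrinsics"],T=c["world_from_camera"]); return p,d,c
class View:
    def __init__(s,name):
        z=np.load(name+".npz"); s.p,s.d,s.K,s.T=z["p"],z["d"],z["K"],z["T"]
    def ray(s,uv,h):
        uv=np.atleast_2d(np.asarray(uv,float)); r=np.c_[uv,np.ones(len(uv))]@np.linalg.inv(s.K).T@s.T[:3,:3].T
        o=s.T[:3,3]; return o+r*((h-o[2])/r[:,2])[:,None]
    def cloud(s):
        v,u=np.indices(s.d.shape); c=np.stack([u,v,np.ones_like(u)],-1)@np.linalg.inv(s.K).T*s.d[...,None]
        return c@s.T[:3,:3].T+s.T[:3,3]
def st(): s=observe(); return round(s["time_s"],1),np.round(s["eef_pos"],4),np.round(s["ft_force"],1),round(s["opening"],4),round(s["grasp_force"],1)
E
python3 - <<'E'
from h import *
movep([0.46,0.0,0.33],down(np.pi/2)); print(st())
p,d,c=snap("wrist","w_rod"); print(np.round(c["world_from_camera"],3).tolist(),np.round(c["intrinsics"],0).tolist())
movep([0.44,0.32,0.33],down(np.pi/2)); print(st()); snap("wrist","w_case")
E
```

```text
(2.5, array([ 0.4601, -0.0007,  0.3298]), array([0.4, 0.1, 0.4]), 0.0853, 0.0)
[[1.0, -0.001, -0.0, 0.46], [-0.001, -0.959, -0.284, 0.072], [0.0, 0.284, -0.959, 0.473], [0.0, 0.0, 0.0, 1.0]] [[281.0, 0.0, 254.0], [0.0, 281.0, 192.0], [0.0, 0.0, 1.0]]
(3.8, array([0.4405, 0.3191, 0.3299]), array([0.5, 0. , 0.5]), 0.0855, 0.0)
```

View pics/w_case.png

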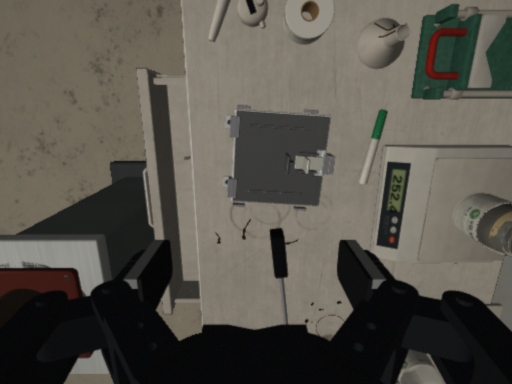

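View pics/w_rod.png

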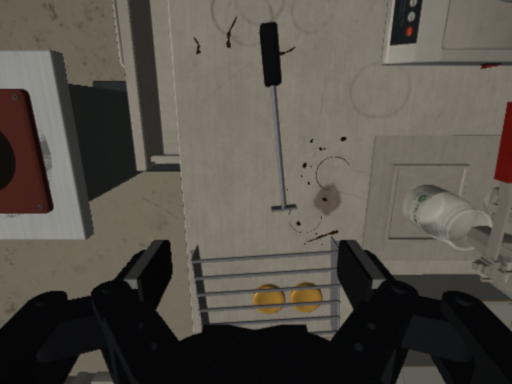

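The wrist views show the cover as a dark square centred at about (281,157) with the tab at (322,163) on its +x side. The handle is at (278,253) in the case view and (271,55) in the rod view, the toe is at (285,207), and the caps are at (268,298) and (307,297). Now to turn these into coordinates.

```bash
python3 - <<'E'
from h import *
V=View("w_case"); g=V.p.max(2).astype(int)
def big(m,c):
    n,l,s,ce=cv2.connectedComponentsWithStats(m.astype(np.uint8)); k=l[c[1],c[0]] if c else 1+s[1:,4].argmax()
    return (l==k).astype(np.uint8), s[k]
print("cover px",V.p[140,260],V.p[185,260],"clip",V.p[125,233],"bench",V.p[230,330], "handle", V.p[250,279])
m,s=big((g>30)&(g<95),(260,140)); print(s)
ct=max(cv2.findContours(m,0,1)[0],key=cv2.contourArea)
W=V.ray(ct[:,0],0.048)[:,:2]; r=cv2.minAreaRect((W*1000).astype(np.float32)); print("cover rect mm",r)
C=V.cloud()
for nm,uv in dict(cover=(260,140),tab=(322,163),bench=(340,240),handle=(279,250)).items(): print(nm,np.round(C[uv[1],uv[0]],4))
# high points: tab/rib
b=C[100:215,225:345].reshape(-1,3); t=b[(b[:,2]>0.07)&(b[:,2]<0.1)]; print("top pts",len(t),t.min(0).round(4),t.max(0).round(4),t.mean(0).round(4))
# hi: print coarse height map of tab
print((C[148:180:3,280:345:4,2]*1000).round().astype(int))
for n,c,(nm) in (("w_case",(279,250),"h"),("w_rod",(270,55),"h")):
    U=View(n); gg=U.p.max(2)
    m,s=big(gg<40,c); print(n,s)
    ct=max(cv2.findContours(m,0,1)[0],key=cv2.contourArea); print("handle",cv2.minAreaRect((U.ray(ct[:,0],0.042)[:,:2]*1000).astype(np.float32)))
U=View("w_rod"); P=U.p.astype(int); m=((P[:,:,0]-P[:,:,2]>60)&(P[:,:,1]-P[:,:,2]>30)).astype(np.uint8)
n,l,s,ce=cv2.connectedComponentsWithStats(m)
for k in range(1,n):
    if s[k,4]>60: print("gold",s[k],U.ray(ce[k],0.010).round(4))
print("toe",U.ray([(285,207),(272,208),(297,206)],0.02).round(4))
E
```

```text
cover px [61 61 59] [59 59 57] clip [98 96 97] bench [133 126 114] handle [10  9 11]
[ 225  110  105   96 7600]
cover rect mm ((472.50213623046875, 317.4193115234375), (137.97628784179688, 150.09912109375), 86.06460571289062)
cover [0.4491 0.3476 0.0499]
tab [0.5427 0.3136 0.0535]
bench [ 5.988e-01  1.595e-01 -2.000e-04]
handle [0.4825 0.1618 0.0421]
top pts 139 [0.4853 0.3034 0.0707] [0.5192 0.329  0.0865] [0.5003 0.3159 0.0816]
[[ 49  49  48  48  49  48  49  49  49  49  49  48  -1   0   1   1   0]
 [ 49  48  50  47  50  47  48  50  48  47  29  45   0   1  -1   2  -1]
 [ 49  49 473  49  49  55  55  53  52  54  33  45  43  -2   2   1   0]
 [ 49  48  84  48  54  55  55  52  55  52  51  58  59  61   0   2   1]
 [ 47  49  85  48  54  54  58  84  54  53  52  60  59  60   0   0   2]
 [ 49  51  85  67  53  53  62  84  54  54  53  60  59  61   1   1   1]
 [ 49  53  84  48  53  54  65  85  53  52  54  57  56  59   0  -1 473]
 [ 49  57  84  49  49  49  67  85  52  53  55  59  61  60   2  -1   1]
 [ 48  49  84  49  48  53  53  84  54  53  45  58  60  60   0   1   1]
 [ 49  49  49  49  50  48  49  49  47  25  45  -1   2   1   1   0  -1]
 [ 49  48  49  48  48  49  48  48  48  50  50   0 473   0   1   2   1]]
w_case [270 229  17  49 618]
handle ((481.98114013671875, 155.13436889648438), (21.8419132232666, 92.97225189208984), 6.660826683044434)
w_rod [ 260   22   23   64 1050]
handle ((484.8311767578125, 144.76478576660156), (28.290603637695312, 79.9429702758789), 6.414488792419434)
gold [290 290  31  13 347] [[ 0.5568 -0.2727  0.01  ]]
gold [253 292  31  13 346] [[ 0.486  -0.2775  0.01  ]]
gold [294 305  24   7 111] [[ 0.5606 -0.3008  0.01  ]]
gold [257 308  24   6  90] [[ 0.4884 -0.3054  0.01  ]]
toe [[ 0.5123 -0.0881  0.02  ]
 [ 0.4902 -0.0899  0.02  ]
 [ 0.5327 -0.0863  0.02  ]]
```

```bash
python3 - <<'E'
import cv2
a=cv2.imread("pics/w_case.png")[95:215,220:345]; a=cv2.resize(a,None,fx=4.7,fy=4.7,interpolation=2)
b=cv2.imread("pics/w_rod.png")[190:345,175:350]; 
cv2.imwrite("pics/c3.png",a); cv2.imwrite("pics/c4.png",cv2.resize(b,None,fx=3.8,fy=3.8,interpolation=2))
E
```

```text
(no output)
```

View pics/c3.png

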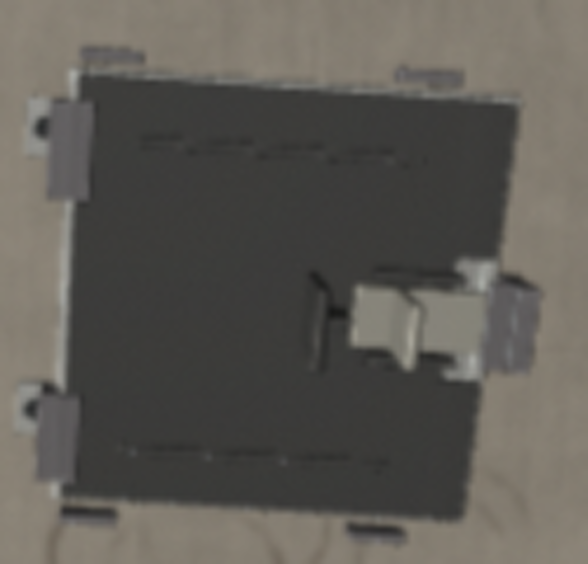

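View pics/c4.png

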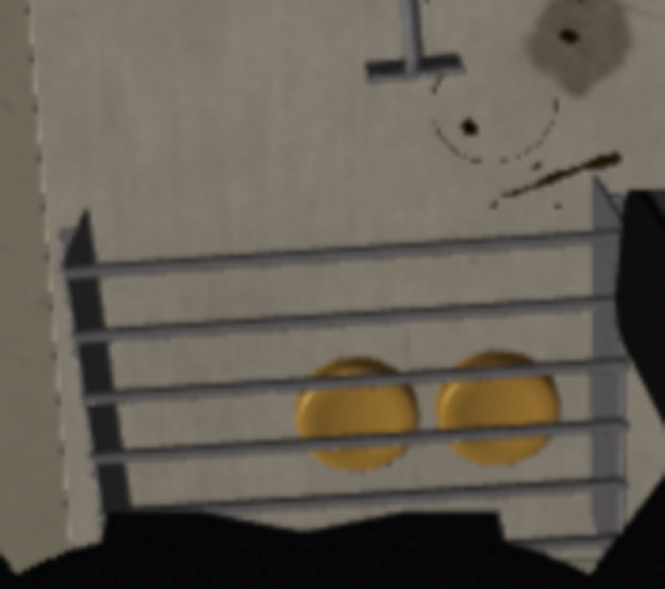

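The crops show the plate corners clearly: (236,111), (330,116), (319,205) and (232,200) in wrist pixels. Only two caps are under the guard. I'll compute the case pose from the plate corners and the rib and tab tops, and the guard and rod poses from their edges.

```bash
python3 - <<'E'
from h import *
V=View("w_case"); cp=np.array([(75,75),(518,100),(465,518),(58,495)])/4.7+[220,95]
Q=V.ray(cp-0.5+0.5/4.7,0.048); print(Q.round(4)); 
for a,b in ((0,1),(3,2),(3,0),(2,1)):
    e=Q[b]-Q[a]; print(np.linalg.norm(e[:2]).round(4),np.degrees(np.arctan2(e[1],e[0])).round(2))
C=V.cloud(); v,u=np.mgrid[140:185,278:325]; S=C[140:185,278:325]; k=(S[...,2]>.08)&(S[...,2]<.09)
for nm,kk in (("rib",k&(u<297)),("tab",k&(u>=297))):
    px=np.c_[u[kk],v[kk]]; w=V.ray(px,.084)[:,:2]*1000; print(nm,len(px),w.mean(0).round(1),w.min(0).round(1),w.max(0).round(1)); r=cv2.fitLine(w.astype(np.float32),2,0,.1,.1).ravel(); print(np.degrees(np.arctan2(r[1],r[0])),r[2:])
U=View("w_rod"); G=np.array([(65,272),(618,233),(87,401),(622,364)])/3.8+[175,190]; g=U.ray(G,.055); print("guard bar ends",g.round(4)); 
for a,b in ((0,1),(2,3)): e=g[b]-g[a]; print(np.degrees(np.arctan2(e[1],e[0])).round(2),np.linalg.norm(e).round(4))
print("caps",U.ray(np.array([(357,414),(498,408)])/3.8+[175,190],.008).round(4))
print("toe",U.ray(np.array([(367,67),(463,60),(413,66)])/3.8+[175,190],.02).round(4))
# guard/caps also in top view
T=View.__new__(View); z=np.load("top0.npz"); c=get_calibration("top"); T.p,T.d,T.K,T.T=z["p"],z["d"],c["intrinsics"],c["world_from_camera"]
print("top caps",T.ray(np.array([(625,133),(633,225)])/4.4+[225,150],.008).round(4), "toe",T.ray(np.array([390,201])/4.4+[225,150],.02).round(4),"handle",T.ray(np.array([88,244])/4.4+[225,150],.042).round(4))
print("guard corners",T.ray(np.array([(475,70),(515,405),(728,55),(768,375)])/4.4+[225,150],.055).round(4))
E
```

```text
[[0.4135 0.3896 0.048 ]
 [0.5508 0.382  0.048 ]
 [0.5431 0.245  0.048 ]
 [0.4051 0.2534 0.048 ]]
0.1374 -3.16
0.1383 -3.47
0.1365 86.45
0.1372 86.8
rib 59 [487.6 316.5] [485.1 303.6] [490.3 329.2]
86.20983 [487.59732 316.48123]
tab 42 [515.4 314. ] [513.3 305. ] [517.5 323.5]
86.35731 [515.43225 314.04178]
guard bar ends [[ 0.356  -0.1721  0.055 ]
 [ 0.5974 -0.1533  0.055 ]
 [ 0.3618 -0.2384  0.055 ]
 [ 0.6047 -0.2192  0.055 ]]
4.44 0.2422
4.53 0.2437
caps [[ 0.4882 -0.2813  0.008 ]
 [ 0.56   -0.2778  0.008 ]]
toe [[ 0.4894 -0.0892  0.02  ]
 [ 0.5324 -0.086   0.02  ]
 [ 0.5101 -0.0888  0.02  ]]
top caps [[ 0.5567 -0.2794  0.008 ]
 [ 0.4841 -0.2818  0.008 ]] toe [[ 0.5072 -0.0903  0.02  ]] handle [[0.4791 0.1448 0.042 ]]
guard corners [[ 0.603  -0.1534  0.055 ]
 [ 0.3491 -0.1717  0.055 ]
 [ 0.6093 -0.347   0.055 ]
 [ 0.3662 -0.3627  0.055 ]]
```

```bash
cat > draw.py <<'E'
from h import *
d=np.array([np.sin(np.radians(4.5)),-np.cos(np.radians(4.5))]); G=np.array([.484,-.259])
yg=np.radians(94.5); zg=0.013
H=lambda gx_lane,gy: G+gx_lane*np.array([-d[1],d[0]])-gy*d-0.239*d   # handle xy for a toe at guard (x,y)
def go(xy,z,feed=.15,yaw=None,**k): return move_l([*xy,z],feed,None if yaw is None else down(yaw),**k)
E
python3 - <<'E'
from draw import *
gripper_to(.06,80)
movep([.4825,.146,.10],down(np.radians(96.7)))
print(go((.4825,.146),zg,.08,max_force=15)); gripper_to(.015,80); print(st())
z0=observe()["eef_pos"][2]
go((.4825,.146),z0+.025,.1); print(st())
lane=.0735
go(H(lane,.14),z0+.025,.15,yg); go(H(lane,.14),z0+.017,.1)
go(H(lane,-.075),z0+.017,.15); print(st())
go(H(lane,-.075),z0+.001,.05); print(st())
s,_d,c=snap("scene","s1")
cv2.imwrite("pics/s1c.png",cv2.resize(s[100:230,200:380,::-1],None,fx=4,fy=4))
E
```

```text
False
(7.0, array([0.4831, 0.1461, 0.0137]), array([-0.3,  0.2,  3.9]), 0.0229, 79.1)
(7.4, array([0.4827, 0.146 , 0.0389]), array([-0.6,  0.1, -1.6]), 0.023, 78.3)
(9.7, array([ 0.5443, -0.089 ,  0.0306]), array([ 0.1, -0.4, -0.1]), 0.023, 78.3)
(10.2, array([ 0.5439, -0.0894,  0.0139]), array([-0.7, -0.1, -1.2]), 0.0228, 78.5)
```

View pics/s1c.png

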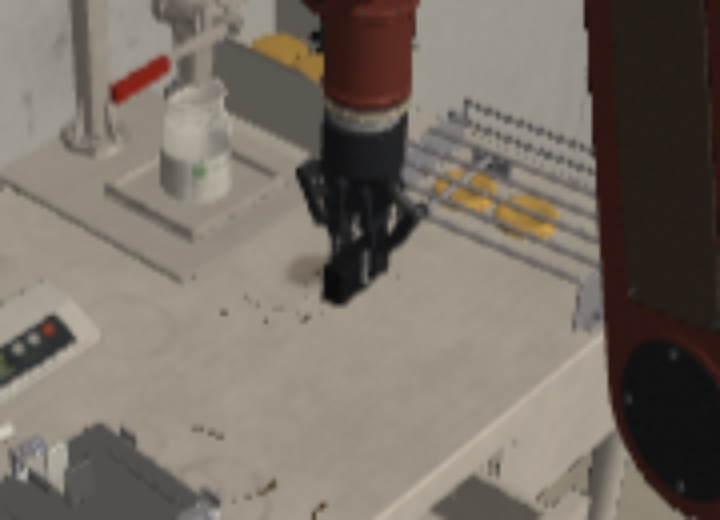

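The toe, at crop (490,165), stands behind the far cap and on the bench. Next, pull it out and repeat on the second lane.

```bash
cat > caps.py <<'E'
from h import *
def caps(name):
    snap("top",name); T=View(name); P=T.p.astype(int); m=((P[:,:,0]-P[:,:,2]>60)&(P[:,:,1]-P[:,:,2]>30)).astype(np.uint8)
    m[:150]=0; m[260:]=0; m[:,:200]=0
    m=cv2.morphologyEx(m,cv2.MORPH_CLOSE,np.ones((5,5),np.uint8))
    n,l,s,ce=cv2.connectedComponentsWithStats(m); return [(int(s[k,4]),T.ray(ce[k],.009)[0,:2].round(4)) for k in range(1,n) if s[k,4]>40]
E
python3 - <<'E'
from draw import *; from caps import caps
z0=.0134; lane=.0735
go(H(lane,.155),z0+.001,.12); print(st()); print(caps("t1"))
lane=.002
go(H(.0735,.14),z0+.019,.1); go(H(lane,.14),z0+.019); go(H(lane,.13),z0+.017)
go(H(lane,-.075),z0+.017,.15); go(H(lane,-.075),z0+.001,.05); print(st()); print(caps("t2"))
go(H(lane,.155),z0+.001,.12); print(st()); print(caps("t3"))
E
```

```text
(12.3, array([0.5264, 0.1391, 0.0144]), array([-0.6, -0.2, -0.6]), 0.023, 78.4)
[(256, array([ 0.5374, -0.0655])), (243, array([ 0.4849, -0.2796]))]
(15.6, array([ 0.4727, -0.095 ,  0.0137]), array([ 0.1,  0.6, -1.4]), 0.0226, 78.6)
[(250, array([ 0.5381, -0.0639])), (169, array([ 0.4832, -0.2855]))]
(17.7, array([0.4551, 0.1335, 0.0144]), array([-0.1,  0.3, -1.5]), 0.0226, 78.4)
[(539, array([ 0.5023, -0.0683]))]
```

```bash
python3 - <<'E'
from draw import *; from caps import caps
z0=.0134
go(H(.002,.155),z0+.03,.1); go((.60,.15),z0+.03,.15,np.pi/2); go((.60,.15),z0+.001,.06); print(st())
gripper_to(.05); go((.60,.15),.12,.15); print(st())
movep([.44,.25,.25],down(np.pi/2)); print(caps("t4")); snap("wrist","w2")
p=cv2.imread("pics/t4.png"); cv2.imwrite("pics/t4c.png",cv2.resize(p[140:260,150:410],None,fx=3,fy=3,interpolation=2))
E
```

```text
(20.0, array([0.5995, 0.1499, 0.0137]), array([ 0.6, -0. , -1.3]), 0.0228, 78.8)
(21.2, array([0.5992, 0.1499, 0.119 ]), array([ 1. , -0.5, -0.4]), 0.0499, 0.0)
[(542, array([ 0.5023, -0.0683]))]
```

View pics/t4c.png

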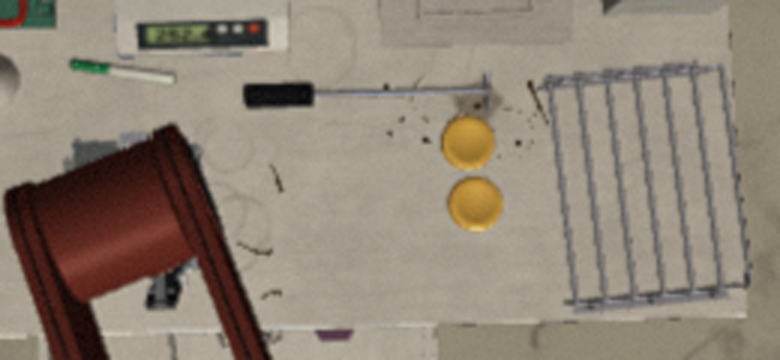

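The picture shows the rod parked clear, with the toe at (487,92), and both caps out of the guard at (468,143) and (475,203). Now the cover.

```bash
cat > cov.py <<'E'
from h import *
psi=np.radians(-3.4); Rz=Rt.from_euler('z',psi); R0=Rt.from_euler('xyz',down(np.pi/2+psi))
case=np.array([.4778,.3174,0.]); ZT=.063
cw=lambda x,y,z: case+Rz.apply([x,y,z])
T0=np.array([.024-.004,0,ZT]); E=np.array([-.068,0,.046])   # case frame: TCP when gripping, pivot
def pose(th,dx=0,dz=0):
    r=Rt.from_euler('y',-th); t=E+r.apply(T0-E)+[dx,0,dz]
    return cw(*t), rpy(Rz*r*Rz.inv()*R0)
def mv(th,dx=0,dz=0,feed=.04,**k):
    p,o=pose(th,dx,dz); return move_l(list(p),feed,list(o),**k)
E
python3 - <<'E'
from cov import *
p,o=pose(0,0,.06); movep(p,o); print(mv(0,0,0,.06,max_force=15),st())
gripper_to(.015,60); hold(.2); print(st())
snap("wrist","w3")
for a in (4,8,12,15,18.5): mv(np.radians(a)); print(a,st())
hold(.2); snap("scene","s3"); s=cv2.imread("pics/s3.png"); cv2.imwrite("pics/s3c.png",cv2.resize(s[170:290,150:330],None,fx=4,fy=4,interpolation=2))
E
```

```text
False (24.0, array([0.4982, 0.3164, 0.0635]), array([-0.3,  0. ,  0.9]), 0.0499, 0.0)
(24.6, array([0.4981, 0.3167, 0.0646]), array([-4.3,  0. ,  8.1]), 0.0217, 59.1)
4 (24.9, array([0.4957, 0.3165, 0.0693]), array([-0.6,  0.6, -0.9]), 0.0219, 58.9)
8 (25.2, array([0.4943, 0.3165, 0.0751]), array([-1.4,  0.2, -0.2]), 0.0218, 59.3)
12 (25.6, array([0.4923, 0.3166, 0.0809]), array([0.2, 0.6, 0.2]), 0.0222, 59.3)
15 (25.8, array([0.4904, 0.3167, 0.0852]), array([0.5, 0.1, 0.3]), 0.0217, 59.5)
18.5 (26.1, array([0.4876, 0.3168, 0.0899]), array([ 1.1, -0.4, -0.7]), 0.0215, 59.8)
```

View pics/s3c.png

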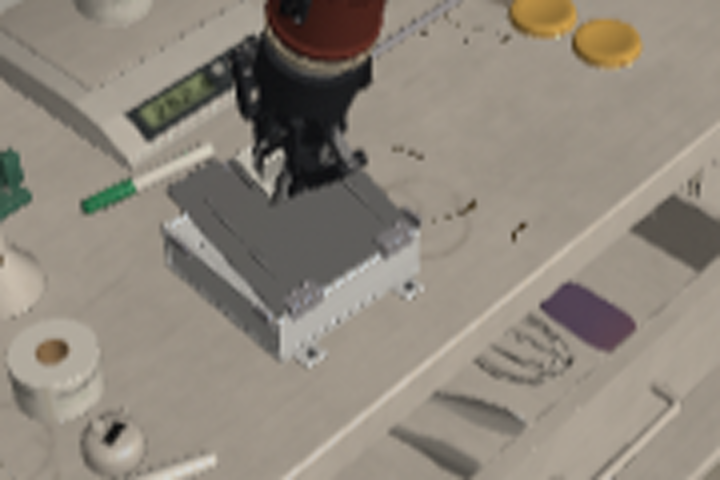

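The cover is swung up about the clips, and the near edge is still under them. Next, draw it out and lay it down.

```bash
python3 - <<'E'
from cov import *
a=np.radians(18.5)
mv(a,.018,.004,.05); print(st()); mv(a,.022,.09,.1); mv(0,.01,.10,.1); print(st())
o=rpy(R0); move_l([.476,.12,.15],.15,list(o)); print(st())
print(move_l([.476,.12,.03],.1),move_l([.476,.12,.016],.03,max_force=4),st())
gripper_to(.05); hold(.2); print(st()); move_l([.476,.12,.11],.12); movep([.46,.05,.30],down(np.pi/2)); snap("wrist","w4"); print(st())
E
```

```text
(26.9, array([0.506 , 0.3155, 0.0939]), array([-0.5,  0. , -2.2]), 0.0219, 60.3)
(28.4, array([0.5078, 0.3149, 0.1614]), array([-0.6,  0.1, -2.2]), 0.0219, 60.3)
(29.8, array([0.4761, 0.1205, 0.1501]), array([ 0.4, -0.8, -1.7]), 0.0216, 60.3)
False True (31.6, array([0.4766, 0.1201, 0.0206]), array([-2.8, -0.4,  7.3]), 0.022, 63.5)
(32.2, array([0.4754, 0.12  , 0.0196]), array([ 0. , -0.6,  0.1]), 0.0501, 0.0)
(33.9, array([0.459 , 0.0504, 0.2973]), array([-0.9, -0.1, -0.9]), 0.0498, 0.0)
```

View pics/w4.png

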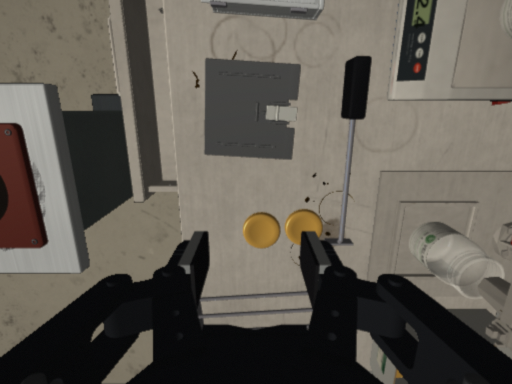

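The cover lies flat with its rib and tab at (279,112). The caps are at (262,230) and (304,226). I'll measure the caps and pick the first one.

```bash
python3 - <<'E'
from cov import *
U=View("w4"); P=U.p.astype(int); m=((P[:,:,0]-P[:,:,2]>60)&(P[:,:,1]-P[:,:,2]>30)).astype(np.uint8); m[275:]=0
n,l,s,ce=cv2.connectedComponentsWithStats(m); C=[]
for k in range(1,n):
    if s[k,4]>100:
        ct=max(cv2.findContours((l==k).astype(np.uint8),0,1)[0],key=cv2.contourArea); r=cv2.minEnclosingCircle((U.ray(ct[:,0],.009)[:,:2]*1000).astype(np.float32)); print(r); C.append(np.array(r[0])/1000)
C.sort(key=lambda c:c[0]); np.save("caps.npy",C)
c=C[0]; yaw=0.0
gripper_to(.08,40); movep([*c,.06],down(yaw)); print(st())
print(move_l([*c,-.016],.03,max_force=4),st())
z=observe()["eef_pos"][2]; move_l([*c,z+.004],.03); gripper_to(.03,40); print(st())
move_l([*c,.12],.1); print(st()); snap("wrist","w5")
E
```

```text
((539.2742309570312, -64.63035583496094), 31.925140380859375)
((468.55126953125, -70.89586639404297), 31.701412200927734)
(35.5, array([ 0.4693, -0.071 ,  0.0608]), array([ 0.2,  0.1, -0.2]), 0.0801, 0.0)
True (37.6, array([ 0.4686, -0.0709, -0.011 ]), array([-1.5, -0.4,  5.8]), 0.0801, 2.9)
(38.5, array([ 0.4755, -0.0729, -0.0006]), array([-4.4,  2.5, 39.7]), 0.0307, 20.2)
(39.9, array([ 0.468 , -0.0707,  0.1192]), array([-0.3, -0.2, -0.3]), 0.0302, 0.0)
```

```bash
python3 - <<'E'
from caps import *
movep([.46,.05,.30],down(np.pi/2)); snap("wrist","w6"); print(caps("t6"))
cv2.imwrite("pics/w6c.png",cv2.resize(cv2.imread("pics/w6.png")[180:300,180:380],None,fx=3,fy=3,interpolation=2))
E
```

```text
[(87, array([ 0.4062, -0.0635]))]
```

View pics/w6c.png

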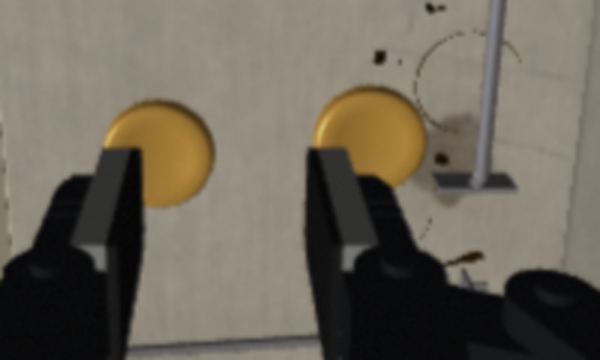

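The first cap slipped out sideways to crop (160,155). As the fingers closed, their tips swung forward onto the bench. Fitting the arc model to the contact height puts the tips 7 mm behind the TCP at a 64 mm opening, so I'll grip 4 mm higher and re-measure.

```bash
cat > pick.py <<'E'
from cov import *
def find(name,pos):
    movep(pos,down(np.pi/2)); snap("wrist",name); U=View(name); P=U.p.astype(int)
    m=((P[:,:,0]-P[:,:,2]>60)&(P[:,:,1]-P[:,:,2]>30)).astype(np.uint8)
    n,l,s,ce=cv2.connectedComponentsWithStats(m); C=[]
    for k in range(1,n):
        if s[k,4]>300:
            ct=max(cv2.findContours((l==k).astype(np.uint8),0,1)[0],key=cv2.contourArea); r=cv2.minEnclosingCircle((U.ray(ct[:,0],.009)[:,:2]*1000).astype(np.float32)); print(np.round(r[0],1),round(r[1],1)); C.append(np.array(r[0])/1000)
    return sorted(C,key=lambda c:c[0])
def pick(c,yaw=0.,z=-.0045,f=30):
    gripper_to(.078,f); movep([*c,.06],down(yaw)); print(move_l([*c,z],.05,max_force=6),st())
    gripper_to(.05,f); print(st()); move_l([*c,z+.03],.08); print(st()); move_l([*c,.12],.15); hold(.1); print(st())
E
python3 - <<'E'
from pick import *
C=find("w7",[.46,-.06,.30]); pick(C[0])
E
```

```text
[539.3 -65.8] 31.4
[421.  -74.6] 30.9
[ 822.5 -320.9] 90.4
False (45.1, array([ 0.4213, -0.0747, -0.0042]), array([-0.2, -0.8, -0.3]), 0.0783, 0.0)
(45.5, array([ 0.4213, -0.0745, -0.0037]), array([-2.2,  1.7,  7.6]), 0.06, 30.8)
(46.0, array([ 0.4211, -0.0747,  0.0257]), array([-0.2, -0.8, -0.5]), 0.0598, 31.8)
(46.9, array([ 0.4199, -0.0742,  0.1185]), array([-0.7,  0.3, -0.5]), 0.0595, 31.9)
```

```bash
cat >> pick.py <<'E'
def place(z):
    p=cw(0,0,0)[:2]; movep([*p,.13],down(psi)); print(move_l([*p,z],.08,max_force=5),st())
    gripper_to(.076); hold(.1); move_l([*p,.13],.15); print(st())
E
python3 - <<'E'
from pick import *
place(.0035)
C=find("w8",[.46,-.06,.30]); snap("top","t8")
c=min(C,key=lambda c:np.hypot(*(c-[.539,-.065]))); print(c)
pick(c)
E
```

```text
False (50.1, array([0.4783, 0.3176, 0.0041]), array([ 0.5,  0.4, -0.8]), 0.0594, 31.8)
(51.5, array([0.477 , 0.317 , 0.1288]), array([1. , 0.6, 0.4]), 0.0761, 0.0)
[539.3 -65.8] 31.1
[ 853.  -325.4] 61.7
[ 0.53933032 -0.06579921]
False (56.7, array([ 0.5397, -0.0659, -0.0041]), array([-0.1,  0.2,  0.4]), 0.0778, 0.0)
(57.0, array([ 0.54  , -0.066 , -0.0036]), array([-1.8, -0.1,  5.1]), 0.0596, 32.1)
(57.5, array([ 0.5398, -0.0659,  0.0262]), array([ 0.7, -0.4, -0.7]), 0.0594, 31.9)
(58.4, array([ 0.5382, -0.0655,  0.1183]), array([-0.3,  1. , -0.2]), 0.0597, 31.9)
```

```bash
python3 - <<'E'
from pick import *
place(.0145)
movep([.46,.22,.33],down(np.pi/2)); snap("wrist","w9"); print(st())
cv2.imwrite("pics/w9c.png",cv2.resize(cv2.imread("pics/w9.png")[20:250,180:390],None,fx=2.6,fy=2.6,interpolation=2))
E
```

```text
False (61.5, array([0.4782, 0.3177, 0.0151]), array([ 0.7,  0.4, -0.7]), 0.06, 31.9)
(62.8, array([0.4771, 0.317 , 0.1289]), array([-0.5, -0.7, -0.8]), 0.0755, 0.0)
(64.4, array([0.4598, 0.22  , 0.329 ]), array([-0.2, -0.6, -0.4]), 0.0761, 0.0)
```

View pics/w9c.png

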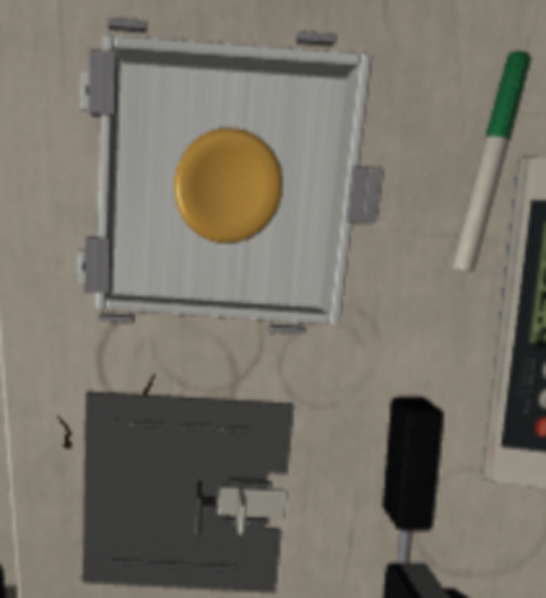

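Both caps sit stacked mid-case at (229,185), and the cover lies flat with its rib and tab at (222,505). I'll measure the cover for the regrip.

```bash
python3 - <<'E'
from cov import *
from caps import caps
V=View("w9"); f=lambda q: np.array(q)/2.6+[180,20]-.5+.5/2.6
Q=V.ray(f([(88,393),(293,405),(276,590),(83,581)]),.004)
for a,b in ((0,1),(3,2),(3,0),(2,1)):
    e=Q[b]-Q[a]; print(np.linalg.norm(e[:2]).round(4),np.degrees(np.arctan2(e[1],e[0])).round(2))
print("centre",Q.mean(0).round(4),"pinch",(Q.mean(0)+Rz.apply([.0235,0,0])).round(4))
K=V.ray(f([(108,38),(370,55),(340,321),(100,307)]),.044); print("case",K.mean(0).round(4)); 
for a,b in ((0,1),(3,2),(3,0),(2,1)):
    e=K[b]-K[a]; print(np.linalg.norm(e[:2]).round(4),np.degrees(np.arctan2(e[1],e[0])).round(2))
C=V.cloud(); x,y,z=np.moveaxis(C,-1,0); k=(abs(x-.48)<.05)&(abs(y-.12)<.04)&(z>.036)&(z<.046); v,u=np.nonzero(k); w=V.ray(np.c_[u,v],.040)[:,:2]*1000
for s in (w[:,0]<480,w[:,0]>=480): print(s.sum(),w[s].mean(0).round(1))
c=V.ray(f([(229,185)]),.025); print("cap",c.round(4)); print(caps("t9"))
E
```

```text
0.1343 -3.45
0.1364 -2.96
0.1355 86.11
0.1343 87.03
centre [0.4532 0.1208 0.004 ] pinch [0.4767 0.1194 0.004 ]
case [0.479  0.3167 0.044 ]
0.1378 -3.38
0.1391 -3.34
0.1391 86.15
0.139 86.7
38 [462.2 120.5]
31 [490.1 118.8]
cap [[0.4797 0.3188 0.025 ]]
[]
```

```bash
python3 - <<'E'
from cov import *
a=np.radians(18.5); o=list(rpy(R0)); g=[.4729,.1203]
gripper_to(.05,60); movep([*g,.09],o); print(move_l([*g,.019],.06,max_force=15),st())
gripper_to(.015,60); hold(.2); print(st())
move_l([*g,.15],.12); hold(.1); print(st())
p,_=pose(0,.01,.10); move_l(list(p),.15); mv(a,.022,.09,.1); mv(a,.022,.03,.1); hold(.2); print(st())
snap("scene","s10"); s=cv2.imread("pics/s10.png"); cv2.imwrite("pics/s10c.png",cv2.resize(s[170:290,150:330],None,fx=4,fy=4,interpolation=2)); snap("wrist","w10")
E
```

```text
False (67.2, array([0.4734, 0.1203, 0.0195]), array([-0. , -0.5,  0.6]), 0.0501, 0.0)
(67.7, array([0.4729, 0.1205, 0.0201]), array([-5.6,  0. , 11.6]), 0.0217, 58.9)
(69.1, array([0.4722, 0.1202, 0.149 ]), array([ 0.1, -0.5, -2.3]), 0.0218, 58.8)
(72.0, array([0.5104, 0.3159, 0.1212]), array([ 0.3,  0.2, -2.3]), 0.0217, 58.9)
```

View pics/s10c.png

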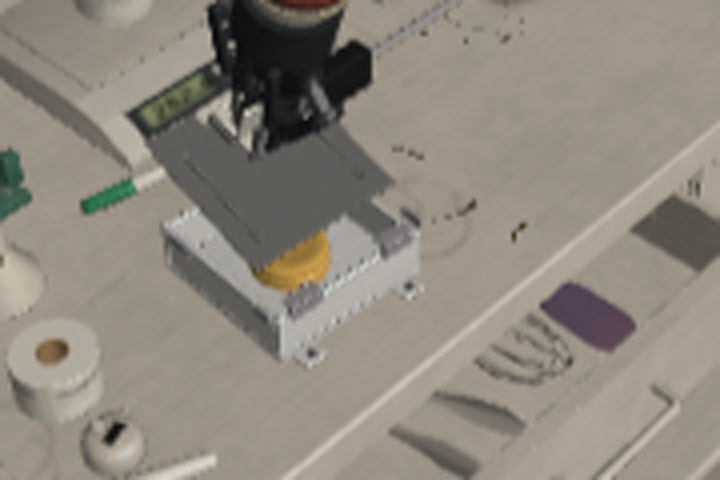

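The cover is held at the right tilt above the caps. Slide its edge under the clips and swing it down.

```bash
python3 - <<'E'
from cov import *
a=np.radians(18.5)
print(mv(a,.020,.0025,.06,max_force=10),st())
print(mv(a,0,.001,.03,max_force=12),st())
for t in (15,12,8,4): print(t,mv(np.radians(t),feed=.03,max_force=12),st())
snap("scene","s11"); s=cv2.imread("pics/s11.png"); cv2.imwrite("pics/s11c.png",cv2.resize(s[170:290,150:330],None,fx=4,fy=4,interpolation=2))
E
```

```text
False (72.7, array([0.5076, 0.3155, 0.0921]), array([ 0.3,  0.4, -1.9]), 0.0219, 58.9)
False (73.5, array([0.488 , 0.3169, 0.0912]), array([-0.1,  0. , -1.2]), 0.0216, 58.9)
15 False (73.9, array([0.4909, 0.3165, 0.0852]), array([ 0.3, -0.1, -1.1]), 0.0215, 58.8)
12 False (74.2, array([0.4926, 0.3164, 0.081 ]), array([1.3, 0.2, 0.4]), 0.0216, 58.9)
8 False (74.5, array([0.4949, 0.3164, 0.0752]), array([ 1. ,  0.6, -1.1]), 0.0214, 58.8)
4 False (74.9, array([0.4965, 0.3162, 0.0691]), array([-0.3, -0.7,  0.2]), 0.0218, 58.7)
```

View pics/s11c.png

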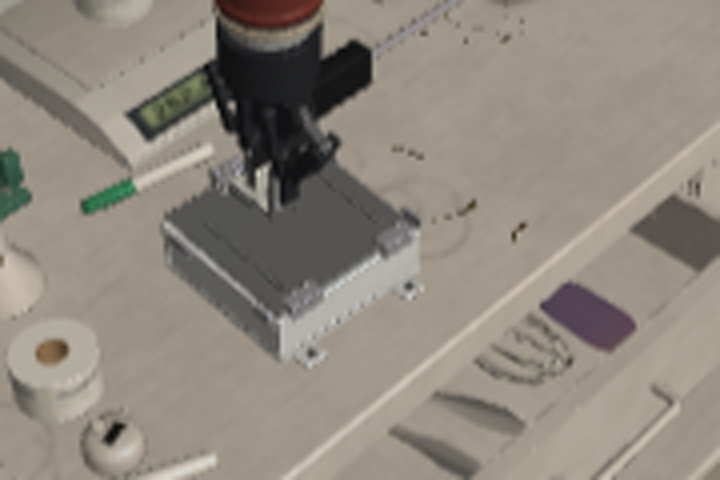

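The near edge is under both clips and the cover is nearly down. Press it flat, release the tab, and check.

```bash
python3 - <<'E'
from cov import *
print(mv(0,0,0,.03,max_force=12),st()); print(mv(0,0,-.003,.02,max_force=8),st()); hold(.2)
gripper_to(.05); hold(.3); print(st()); mv(0,0,.08,.1)
movep([.44,.32,.33],down(np.pi/2)); hold(.3); snap("wrist","w12"); print(st())
cv2.imwrite("pics/w12c.png",cv2.resize(cv2.imread("pics/w12.png")[95:215,220:345],None,fx=4.7,fy=4.7,interpolation=2))
V=View("w12"); C=V.cloud(); S=C[140:185,278:325]; v,u=np.mgrid[140:185,278:325]; k=(S[...,2]>.08)&(S[...,2]<.095)
for kk in (k&(u<297),k&(u>=297)): w=V.ray(np.c_[u[kk],v[kk]],.084)[:,:2]*1000; print(len(w),w.mean(0).round(1))
for uv in ((245,130),(245,185),(260,140),(280,190),(310,130),(305,190)): print(uv,C[uv[1]-2:uv[1]+3,uv[0]-2:uv[0]+3,2].mean().round(4))
E
```

```text
True (75.2, array([0.4971, 0.3167, 0.0642]), array([-1.4,  0.3,  3.8]), 0.0218, 61.4)
True (75.4, array([0.4971, 0.3168, 0.0643]), array([-1.6, -1.5,  6.5]), 0.0218, 62.2)
(76.3, array([0.4968, 0.3164, 0.063 ]), array([-0.1, -0.3, -0.5]), 0.0501, 0.0)
(78.4, array([0.4399, 0.3197, 0.3286]), array([ 0.7, -0.5, -0.3]), 0.0501, 0.0)
57 [485.7 316.4]
46 [513.6 314.2]
(245, 130) 0.0482
(245, 185) 0.0487
(260, 140) 0.0485
(280, 190) 0.0486
(310, 130) 0.0489
(305, 190) 0.0486
```

View pics/w12c.png

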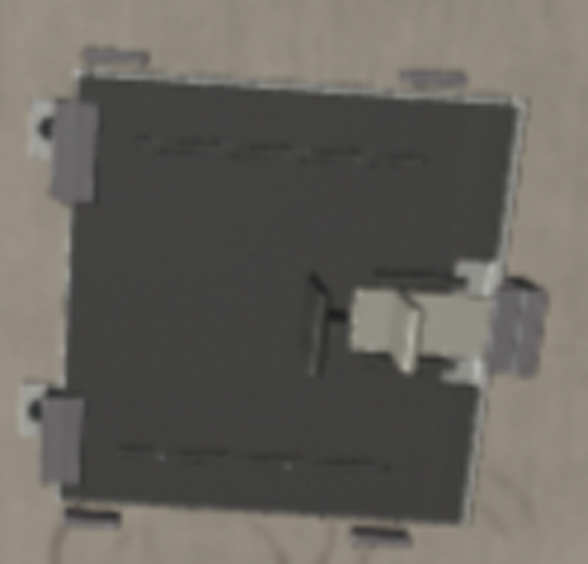

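The cover is flat (48–49 mm all over) and the rib–tab spacing is back to 27.9 mm, so it is latched. The cover seems to sit a touch nearer the clips, so I'll check that shift against the fixed clips and catch, with no robot motion.

```bash
python3 - <<'E'
from h import *
g=lambda n:cv2.cvtColor(View(n).p,cv2.COLOR_RGB2GRAY)
A,B=g("w_case"),g("w12"); up=lambda I:cv2.resize(I,None,fx=8,fy=8,interpolation=cv2.INTER_CUBIC)
def sh(x0,y0,x1,y1,m=5):
    t=up(A)[y0*8:y1*8,x0*8:x1*8]; s=up(B)[(y0-m)*8:(y1+m)*8,(x0-m)*8:(x1+m)*8]
    r=cv2.matchTemplate(s,t,cv2.TM_CCOEFF_NORMED); _,v,_,l=cv2.minMaxLoc(r); return np.array(l)/8-m,round(v,3)
for n,b in dict(clip1=(224,112,242,140),clip2=(222,173,240,202),catch=(324,152,338,178),cheek=(303,106,322,114),bench_mark=(238,200,258,240),rib=(284,150,292,176),tab=(302,154,311,176)).items(): print(n,*sh(*b))
for n in ("w_case","w12"):  # profile across near/far rim at rows free of clips
    V=View(n); C=V.cloud(); I=V.p.mean(2)
    print(n,"near",I[150:165,228:242].mean(0).round().astype(int),"far",I[190:198,314:330].mean(0).round().astype(int))
E
```

```text
clip1 [0.625 0.125] 0.956
clip2 [0.5   0.375] 0.953
catch [1.25  0.625] 0.967
cheek [0.75  0.125] 0.933
bench_mark [0.875 0.625] 0.99
rib [-0.125  0.625] 0.958
tab [-0.125  0.625] 0.991
w_case near [127 127 128 128 137 152 119  71  60  60  60  59  60  59] far [ 58  58  57  58  59  71  96 117 120 120 119 119 119 120 121 122]
w12 near [137 138 139 140 139 134 113  73  66  66  65  65  65  65] far [ 64  63  63  63  65  86 121 122 125 130 131 131 131 131 132 133]
```

```bash
python3 -c "
from plant import *
print(job_done(), observe()['time_s'])"
```

```text
the job is handed in; nothing more can be done
the job is handed in; nothing more can be done
```

The job is handed in: both caps found under the guard are in the case, the cover is refitted flat and latched (about 1.3 mm nearer the clips than at the start, tolerance 4 mm), and the rod lies on the bench with its toe out of the guard; I drew the caps out before opening the cover, the first grip on one cap slipped and was redone, and no verdict was returned.

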